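Make up a spot-test kit and a candle kit

ROBOT

A 6-joint arm with a two-finger parallel gripper is mounted at the origin on a cart in front of the work surface, level with it; the furniture and walls round the work are solid. World frame = base frame: x ahead of the robot, y to its left, z up, the work surface at z = 0. Lengths are in mm, angles in rad, forces in N, time in s.
With the tool pointing down it reaches from about 375 to 900 mm from the base axis. Payload 3.1 kg.
Tool frame: the origin (TCP) lies on the front face of the gripper's body, between the roots of the fingers; the fingertips stand 70 mm ahead of it and the grasp point (between the pads) lies 51 mm ahead of it; z points along the fingers, y is the line along which they close (so a half turn about z gives the same grasp; the last joint's range is limited). The gripper opens to 87 mm and grips with 3 to 60 N. Pads are 19 mm wide; open, the fingers measure 117 mm over their backs; the gripper's body (75 mm by 190 mm) begins 51 mm behind the grasp point.
Start: joints at [-1.369, 0.527, 1.433, -0, 1.181, -0.178], TCP at [232.31, -580.198, 292.248] pointing down, gripper open.
Joint ranges: [-3.08, 3.08], [-0.75, 2.2], [0.22, 2.44], [-1.43, 4.57], [0, 2.65], [-2.85, 2.85]. Speed limits (rad/s): [2.79, 2.79, 3.14, 3.14, 3.14, 3.14].

INTERFACE

Orientations are given as a unit quaternion [x, y, z, w].
In Python, from station import bot, imaging, ticket gives the robot as it stands.
- The arm moves only by the shell command python3 -m crank 'ROWS'. ROWS is JSON, a list of rows, each an object with "turn": the turn, a rotation vector about the tool's x, y, z in rad, a list of three; "delta_pos": the shift along the tool's x, y, z in m, a list of three; "gripper": the finger opening in m, from 0 to 0.087. In form: [{"turn": [wx, wy, wz], "delta_pos": [dx, dy, dz], "gripper": gripper}, ...]. A call has 1 to 12 rows; each row shifts and turns the commanded pose from where the row before left it, along the tool's axes as they then stand; what a row does not reach is not made up. A row lasts 1/10 s, in which the tool goes at most 50 mm and 8.59 degrees, less where a joint would pass 70% of its speed; a pose out of reach is approached as far as the arm can. A call is refused whole if a number of a shift passes 0.05 or a number of a turn 0.15, either way. A call with a gripper value outside its range is refused whole. The fingers move at their own pace and stop on an object; the grip force is fixed at half the most. Time passes only in rows, so rows that do not move let the fingers close. It gives the time, the measured TCP pose, the force, the opening and the grip force at its end, in the units of the state.
- bot.sense(): the state, without advancing time (a new reading comes with each control period).
- imaging.grab_frame(name): name is "scene" or "side" or "wrist"; returns a dict with "img" (400x640x3 uint8, blue, green, red), "camera_matrix" (3x3 intrinsics, pixels), "xyz" and "rotation" of the camera in the world; the wrist camera has in their place "hand_eye" (4x4, takes a point from camera to tool coordinates, whose origin is the TCP and whose axes are the flange's). Camera axes: x right, y up, looking along -z (the intrinsics and any distortion apply to the point x, -y, -z); pixel columns grow to the right and rows downward; lengths in mm; the calibration is good to about 2 mm. A picture is of the moment at which its call begins: read the wrist's pose just before it. There is no depth.
- ticket.job_done(): hands the job in; it is judged then, once.
The state is a dict: "t": time; "qpos": joint angles; "joint_velocities": joint speeds; "joint_torque": joint torques, N m; "eef_pos": TCP position; "ee_rot": TCP orientation; "force": force on the tool from outside, world axes, zero at the start; "moment": the same for the moment, N m; "grip_width": opening from 0.0 (shut) to 1.0 (fully open); "finger_force": force on a finger pad.
Only numpy, scipy, OpenCV 4.12 (cv2) and the standard library are available. Lean on these libraries where they do the work, as an engineer would, in place of code of your own. Each camera call takes 0.05 s, during which the arm holds its last target. There are 200 camera calls.

TASK

Make up the two practical kits for the next lesson from the things lying between the two trays, with everything standing or lying flat and fully down in the foam cut-out made for it: the tray with two cut-outs gets the white spot plate and the grey drop bottle, the tray with three cut-outs gets the tealight, the matchbox and the little glass beaker. Leave the eraser and the petri dish where they are.

Things in the scene. Friction and masses are not known exactly. Their poses are not given: they have to be found in the camera images.
- spot_plate: White porcelain spot plate with six wells, 57 mm (x) by 83 mm (y), 11 mm thick, 85 g, lying on the table. Origin: centre of its underside. A half turn about z makes no difference.
- drop_bottle: Small grey glass drop bottle, 37 mm in diameter for its lower 50 mm, with a narrower neck above, 78 mm tall, about 50 g, standing upright. Origin: centre of its underside; z up.
- tealight: Small salmon-pink candle puck with a pale top, 24 mm in diameter, 7.5 mm high, about 12 g. Origin: centre of its underside.
- matchbox: Closed brown matchbox lying flat, 52 mm (x) by 39 mm (y), 14 mm high, about 14 g; its tray does not slide. Origin: on its centre line, 1 mm above its underside. A half turn about z makes no difference.
- beaker: Small clear glass beaker, open at the top, 37 mm in diameter with a small spout, 53 mm tall, about 22 g, standing upright. Origin: centre of its underside; z up.
- spot_tray: Fixed grey tray 92 (x) x 180 (y) mm, 18 high; dark foam, top 16 mm above the origin (centre of underside, on the table); light-floored cut-outs, x 0: spot plate, rectangle 67 (x) x 93 (y) mm centred at y -34, floor 11 mm above the origin (5 deep); drop bottle, round, 47 wide at y +56, floor at 4 mm (12 deep).
- candle_tray: Fixed grey tray 92 (x) x 180 (y) mm, 18 high; dark foam, top 16 mm above the origin (centre of underside, on the table); light-floored cut-outs, x 0: tealight, round, 34 wide at y -61 mm, floor 12 mm above the origin (4 deep); matchbox, rectangle 48 (x) x 62 (y) at y -5, floor at 10 mm (6 deep), its long side along y; beaker, round, 48 wide at y +58, floor at 4 mm (12 deep).
- eraser: Bystander: white eraser in a blue sleeve, 21 by 42 mm, 12 mm high, loose. Origin: centre of its underside.
- petri_dish: Bystander: empty clear glass petri dish, 57 mm in diameter, 13 mm high, loose. Origin: centre of its underside.
Not all that is in view belongs to the job. What is shaped like the drop_bottle but pink is not meant.

How it is judged (in metres and radians):
At the end, for the whole second after the job is handed in: Each of the five things is in its own cut-out of its own tray, within 10 mm of the cut-out's centre along the tray's x and y, down on the cut-out's floor (within 2 to 4 mm), upright or flat (within about 5 degrees), released and at rest (x of spot_plate in the frame of spot_tray between -0.01 and 0.01 m and y of spot_plate in the frame of spot_tray between -0.044 and -0.024 m and z of spot_plate in the frame of spot_tray below 0.0135 m and angle between spot_plate's own z axis and vertical below 0.08 rad and linear speed of each of spot_plate, drop_bottle, tealight, matchbox, beaker below 0.02 m/s and x of drop_bottle in the frame of spot_tray between -0.01 and 0.01 m and y of drop_bottle in the frame of spot_tray between 0.046 and 0.066 m and z of drop_bottle in the frame of spot_tray below 0.008 m and angle between each of drop_bottle, tealight, beaker's own z axis and vertical below 0.12 rad and x of tealight in the frame of candle_tray between -0.01 and 0.01 m and y of tealight in the frame of candle_tray between -0.071 and -0.051 m and z of tealight in the frame of candle_tray below 0.014 m and x of matchbox in the frame of candle_tray between -0.01 and 0.01 m and y of matchbox in the frame of candle_tray between -0.015 and 0.005 m and z of matchbox in the frame of candle_tray below 0.013 m and angle between matchbox's own z axis and vertical below 0.1 rad and x of beaker in the frame of candle_tray between -0.01 and 0.01 m and y of beaker in the frame of candle_tray between 0.048 and 0.068 m and z of beaker in the frame of candle_tray below 0.008 m); the robot touches nothing.
It fails at once if the eraser or the petri dish is moved by more than 30 mm (distance of any of eraser, petri_dish from where it was at the start of the episode above 0.03 m).
It also fails if it takes over 118 s, if anything falls off the work surface, if the arm or the gripper's body presses on something with over 40 N, if the wrist force passes 120 N, or if a joint passes its speed limit or range.

## Working session

There is one attempt and no reset: what is moved stays moved. The work goes in short steps, Python scripts to look and compute and a shell command to move; the robot and the scene stay as the last step left them, time stands still between calls to the robot, and variables do not carry over. Pictures are saved under pics/ and viewed, at most 14 in all, crops included, and the job is handed in when it is done.

```bash
ls; mkdir -p pics; python3 - <<'E'
from station import bot, imaging
import cv2,numpy as np
print(bot.sense())
for n in ("scene","side"):
    f=imaging.grab_frame(n); cv2.imwrite(f"pics/{n}0.png",f["img"]); print(n,f["camera_matrix"],f["xyz"],f["rotation"],[k for k in f])
f=imaging.grab_frame("wrist"); cv2.imwrite("pics/wrist0.png",f["img"]);print(f)if 0 else print(f["camera_matrix"],f["hand_eye"],[k for k in f])
E
```

```text
pics
{'t': 0.0, 'qpos': array([-1.36850058e+00,  5.28430798e-01,  1.43391052e+00, -1.10070335e-07,
        1.18137565e+00, -1.78517506e-01]), 'joint_velocities': array([-1.82528116e-03,  4.60912210e-05,  9.32357250e-04,  5.66481943e-04,
       -1.34970155e-03, -4.44192923e-04]), 'joint_torque': array([ 1.44199970e-03, -4.40033698e+01, -1.76593995e+01,  6.32384839e-02,
        5.79607137e-02, -1.73523267e-04]), 'eef_pos': array([ 232.19505841, -579.63786175,  291.29058613]), 'ee_rot': array([ 9.81926801e-01,  1.89258102e-01, -1.26786662e-05, -1.06207817e-03]), 'force': array([0.93084333, 0.42632174, 0.928833  ]), 'moment': array([ 0.0438852 , -0.01160084, -0.0262714 ]), 'finger_force': 0.0, 'grip_width': 1.0019157390113846}
scene [[421.32163032   0.         318.92249822]
 [  0.         421.32163032 191.55608305]
 [  0.           0.           1.        ]] [-281.88478307  778.0584912  1034.01807068] [-0.17636306  0.32427782  0.81185281 -0.45236597] ['img', 'camera_matrix', 'xyz', 'rotation']
side [[501.97650279   0.         315.99357728]
 [  0.         501.97650279 199.6965256 ]
 [  0.           0.           1.        ]] [  559.3875052  -1004.74705105   720.70682327] [0.52094607 0.01594024 0.00449542 0.8534289 ] ['img', 'camera_matrix', 'xyz', 'rotation']
[[329.42476572   0.         321.99283823]
 [  0.         329.42476572 200.76421414]
 [  0.           0.           1.        ]] [[ 4.42733418e-04  9.58104876e-01  2.86417267e-01  7.85445345e+01]
 [ 9.99999872e-01 -4.93917811e-04  1.06459021e-04  4.58181583e-01]
 [ 2.43465496e-04  2.86417183e-01 -9.58104972e-01 -9.28203283e+01]
 [ 0.00000000e+00  0.00000000e+00  0.00000000e+00  1.00000000e+00]] ['img', 'camera_matrix', 'hand_eye']
```

View pics/scene0.png

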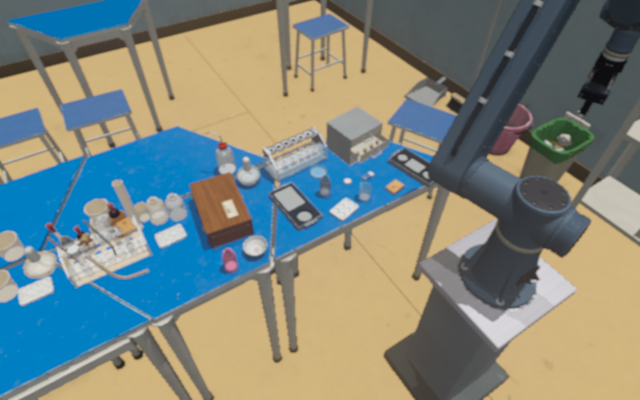

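View pics/side0.png

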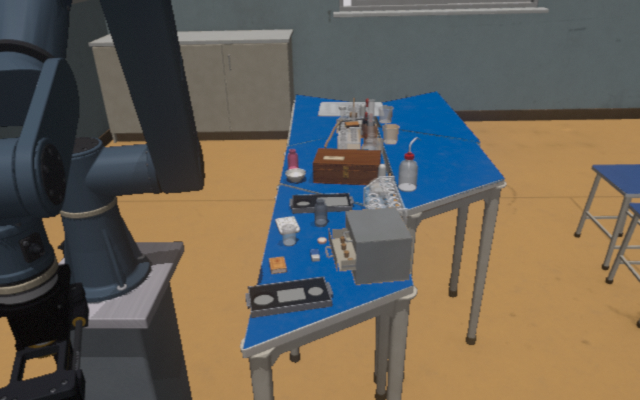

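The scene view shows the spot tray at (296,205), bottle (324,188), plate (344,208), beaker (365,188), tealight (347,181), matchbox (395,187), candle tray (410,165) and eraser (371,176). The petri dish is near (318,172).

```bash
cat > h.py <<'E'
from station import bot, imaging
import cv2,numpy as np
from scipy.spatial.transform import Rotation as R
def grab(n,save=None):
    s=bot.sense(); f=imaging.grab_frame(n)
    if n=="wrist":
        H=np.array(f["hand_eye"]); Rt=R.from_quat(s["ee_rot"]).as_matrix()
        c=np.array(s["eef_pos"])+Rt@H[:3,3]; M=Rt@H[:3,:3]
    else: c=np.array(f["xyz"]); M=R.from_quat(f["rotation"]).as_matrix()
    if save: cv2.imwrite(f"pics/{save}.png",f["img"]); np.savez(f"pics/{save}.npz",K=f["camera_matrix"],c=c,M=M)
    return f["img"],(np.array(f["camera_matrix"]),c,M)
def load(s):
    d=np.load(f"pics/{s}.npz"); return cv2.imread(f"pics/{s}.png"),(d["K"],d["c"],d["M"])
def ray(cam,uv,z):
    K,c,M=cam; p=np.linalg.inv(K)@np.array([uv[0],uv[1],1.]); d=M@np.array([p[0],-p[1],-p[2]])
    return c+d*(z-c[2])/d[2]
def proj(cam,P):
    K,c,M=cam; q=M.T@(np.asarray(P,float)-c); q=K@np.array([q[0],-q[1],-q[2]]); return q[:2]/q[2]
def tool(P):  # world target TCP -> shift in tool axes, m
    s=bot.sense(); return R.from_quat(s["ee_rot"]).inv().apply(np.array(P)-s["eef_pos"])/1000
def st():
    s=bot.sense(); M=R.from_quat(s["ee_rot"]).as_matrix(); print("t",round(s["t"],2),"tcp",s["eef_pos"].round(1),"toolY yaw",np.degrees(np.arctan2(M[1,1],M[0,1])).round(1),"tilt z",M[:,2].round(3),"w",round(s["grip_width"]*87,1),"ff",round(s["finger_force"],1),"F",s["force"].round(1),"q6",s["qpos"][5].round(2))
E
python3 - <<'E'
from h import *
a,c=grab("scene","s1"); b,d=grab("side","d1")
for n,u,v,z in [("spottray",296,205,16),("bottle",324,194,5),("plate",344,208,11),("beaker",364,198,0),("teal",347,181,7),("match",395,187,14),("ctray",410,165,16),("eraser",371,176,12),("petri",318,172,10)]: print(n,ray(c,(u,v),z).round())
for n,u,v,z in [("ctray",290,295,16),("match",278,265,14),("eraser",315,256,12),("beaker",289,242,0),("teal",322,240,7),("plate",288,225,11),("bottle",320,220,5),("stray",322,203,16)]: print(n,ray(d,(u,v),z).round())
st()
E
```

```text
spottray [517. 359.  16.]
bottle [520. 250.   5.]
plate [429. 232.  11.]
beaker [439. 144.   0.]
teal [528. 151.   7.]
match [415.  34.  14.]
ctray [471. -79.  16.]
eraser [501.  70.  12.]
petri [616. 215.  10.]
ctray [ 463. -101.   16.]
match [425.  20.  14.]
eraser [515.  62.  12.]
beaker [442. 149.   0.]
teal [531. 147.   7.]
plate [434. 222.  11.]
bottle [524. 260.   5.]
stray [529. 345.  16.]
t 0.25 tcp [ 232.3 -580.   291.8] toolY yaw -68.2 tilt z [-0.     0.001 -1.   ] w 87.2 ff 0.0 F [-0.2  0.1  0.2] q6 -0.18
```

```bash
python3 -m crank '[{"turn":[0,0,0.127],"delta_pos":[0.03,0,-0.01],"gripper":0.087},{"turn":[0,0,0.127],"delta_pos":[0.04,-0.01,-0.01],"gripper":0.087},{"turn":[0,0,0.127],"delta_pos":[0.04,-0.01,-0.01],"gripper":0.087},{"turn":[0,0,0],"delta_pos":[0.03,-0.03,0],"gripper":0.087},{"turn":[0,0,0],"delta_pos":[0.02,-0.045,0],"gripper":0.087},{"turn":[0,0,0],"delta_pos":[0.02,-0.045,0],"gripper":0.087},{"turn":[0,0,0],"delta_pos":[0.02,-0.045,0],"gripper":0.087},{"turn":[0,0,0],"delta_pos":[0.02,-0.045,0],"gripper":0.087},{"turn":[0,0,0],"delta_pos":[0.02,-0.045,0],"gripper":0.087},{"turn":[0,0,0],"delta_pos":[0.02,-0.045,0],"gripper":0.087},{"turn":[0,0,0],"delta_pos":[0.01,-0.045,0],"gripper":0.087},{"turn":[0,0,0],"delta_pos":[0.01,-0.045,0],"gripper":0.087}]'
python3 -m crank '[{"turn":[0,0,0],"delta_pos":[0.01,-0.045,0],"gripper":0.087},{"turn":[0,0,0],"delta_pos":[0,-0.045,0],"gripper":0.087},{"turn":[0,0,0],"delta_pos":[0,-0.045,0],"gripper":0.087},{"turn":[0,0,0],"delta_pos":[0,-0.045,0],"gripper":0.087},{"turn":[0,0,0],"delta_pos":[0,-0.045,0],"gripper":0.087},{"turn":[0,0,0],"delta_pos":[0,-0.045,0],"gripper":0.087},{"turn":[0,0,0],"delta_pos":[0,-0.045,0],"gripper":0.087},{"turn":[0,0,0],"delta_pos":[0,0,0],"gripper":0.087},{"turn":[0,0,0],"delta_pos":[0,0,0],"gripper":0.087}]'
python3 - <<'E'
from h import *
st(); grab("wrist","w1")
E
```

```text
t: 1.45
eef_pos: [505.2, -142.4, 322.2]
ee_rot: [1.0, -0.0, 0.0, -0.0]
force: [0.9, 0.0, 0.7]
grip_width: 0.997
finger_force: 0.0
t: 2.35
eef_pos: [514.5, 171.6, 322.1]
ee_rot: [1.0, 0.001, -0.0, 0.0]
force: [-0.2, -0.7, 0.6]
grip_width: 1.005
finger_force: 0.0
t 2.35 tcp [514.5 171.6 322.1] toolY yaw -89.8 tilt z [-0.    -0.001 -1.   ] w 87.5 ff 0.0 F [-0.2 -0.7  0.6] q6 1.68
```

View pics/w1.png

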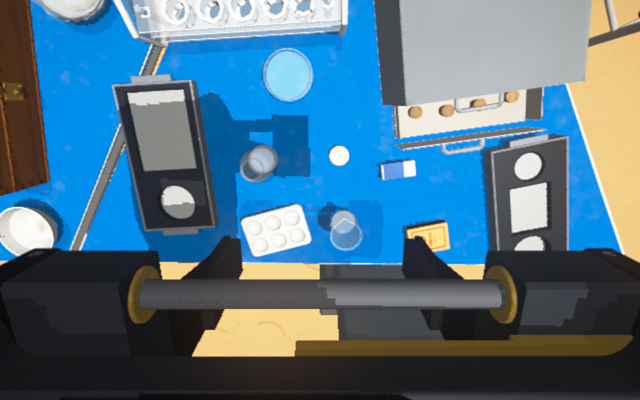

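The wrist view shows everything in play:
- spot tray (165,155), with its plate cut-out far (+x) and its round cut-out near
- plate (276,230), bottle (259,162), beaker (345,230), tealight (339,155)
- matchbox (428,237), eraser (397,169), petri dish (288,75)
- candle tray (530,195), with the tealight hole at the far end, beside a grey box

The fingers hide the near row, so I'll shift back 80 mm and measure from there.

```bash
python3 -m crank '[{"turn":[0,0,0],"delta_pos":[-0.04,0.01,0],"gripper":0.087},{"turn":[0,0,0],"delta_pos":[-0.04,0.01,0],"gripper":0.087},{"turn":[0,0,0],"delta_pos":[0,0,0],"gripper":0.087},{"turn":[0,0,0],"delta_pos":[0,0,0],"gripper":0.087}]' | head -2
python3 - <<'E'
from h import *
st(); im,cam=grab("wrist","w2")
# ortho view at z=16: 1.25 px/mm, up=+x, right=-y
s=1.25
pts=np.array([(700,430),(700,-190),(380,430),(380,-190)],float)
src=np.float32([proj(cam,(x,y,16)) for x,y in pts]); dst=np.float32([((430-y)*s,(700-x)*s) for x,y in pts])
cv2.imwrite("pics/o2.png",cv2.warpPerspective(im,cv2.getPerspectiveTransform(src,dst),(775,400)))
E
```

```text
t: 2.8
eef_pos: [434.6, 149.2, 322.6]
t 2.8 tcp [434.6 149.2 322.6] toolY yaw -90.2 tilt z [ 0.001 -0.    -1.   ] w 87.1 ff 0.0 F [0.9 0.3 1.4] q6 1.66
```

View pics/o2.png

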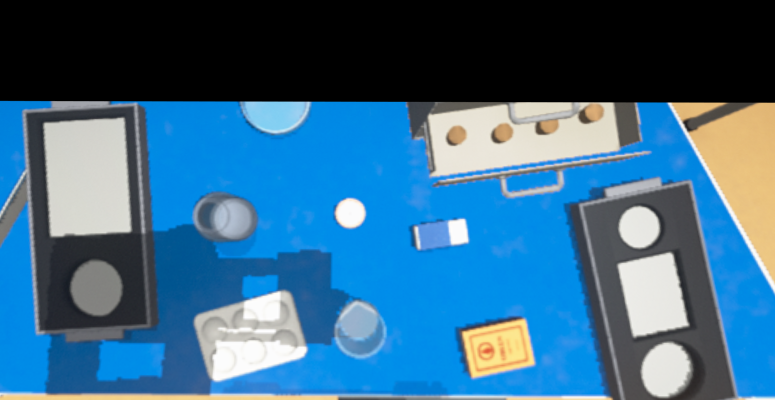

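View pics/w2.png

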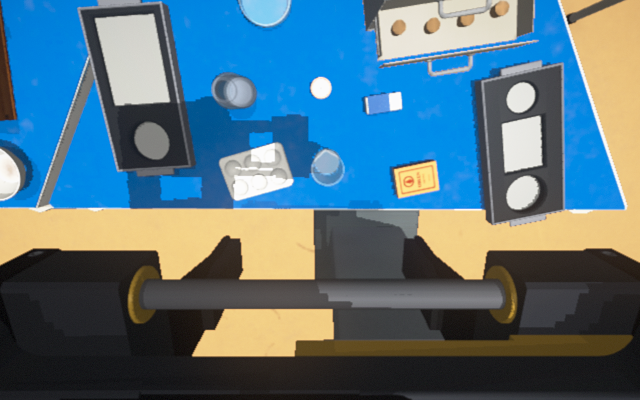

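The rectified and raw views are clear. In w2 the plate is at (256,171), bottle (233,90), beaker (328,168), tealight (321,88), matchbox (416,179), eraser (383,103) and candle tray (522,145). The spot tray is at (137,87).

```bash
cat > m.py <<'E'
from h import *
im,cam=load("w2")
hsv=cv2.cvtColor(im,cv2.COLOR_BGR2HSV); H,S,V=cv2.split(hsv)
def big(mask,box):
    x0,y0,x1,y1=box; m=np.zeros_like(mask,np.uint8); m[y0:y1,x0:x1]=mask[y0:y1,x0:x1]
    cs,_=cv2.findContours(m,cv2.RETR_EXTERNAL,cv2.CHAIN_APPROX_NONE); return max(cs,key=cv2.contourArea)
def rect(c,z):
    w=np.float32([ray(cam,p[0],z)[:2] for p in cv2.convexHull(c)]); r=cv2.minAreaRect(w); b=cv2.boxPoints(r)
    e=b[1]-b[0]; g=b[2]-b[1]; L=e if np.linalg.norm(e)>np.linalg.norm(g) else g
    return np.round(r[0],1),np.round(sorted(r[1]),1),"long yaw",np.degrees(np.arctan2(L[1],L[0])).round(1)%180
low=((S<90)*255).astype(np.uint8)
print("match",rect(big(((H>8)&(H<32)&(S>90)&(V>90)).astype(np.uint8),(385,150,448,203)),14))
print("plate",rect(big(cv2.morphologyEx(((S<110)&(V>60)).astype(np.uint8),cv2.MORPH_CLOSE,np.ones((5,5))),(210,138,300,204)),11))
print("teal",rect(big(((S<110)&(V>120)).astype(np.uint8),(300,70,345,110)),7.5))
print("eraser",rect(big(((S<110)&(V>120)).astype(np.uint8),(388,88,410,115)),12))
for n,box in [("spot",(70,0,200,175)),("candle",(474,60,572,225))]:
    d=cv2.morphologyEx(((S<110)&(V<95)).astype(np.uint8),cv2.MORPH_OPEN,np.ones((3,3)))
    print(n,"foam",rect(big(d,box),16))
for n,box,z in [("splate",(90,5,180,112),11),("sbottle",(125,115,178,165),4),("cteal",(500,75,542,115),12),("cmatch",(495,112,550,175),10),("cbeak",(500,170,545,213),4)]:
    b=((S<90)&(V>95)).astype(np.uint8); print(n,"floor",rect(big(b,box),z),"rim",rect(big(b,box),16)[:2])
cv2.imwrite("pics/c2.png",cv2.resize(im[60:205,200:360],None,fx=4,fy=4,interpolation=cv2.INTER_CUBIC))
E
python3 m.py
```

```text
match (array([421.9,  31.9]), array([38. , 51.7]), 'long yaw', np.float32(102.1))
plate (array([430.7, 231.1]), array([57.9, 83.7]), 'long yaw', np.float32(105.7))
teal (array([530.1, 150.2]), array([23.3, 24.7]), 'long yaw', np.float32(89.9))
eraser (array([514.8,  63.5]), array([15.2, 20.5]), 'long yaw', np.float32(3.8))
spot foam (array([525.2, 356.4]), array([ 95.1, 175.6]), 'long yaw', np.float32(3.5))
candle foam (array([458.8, -96.8]), array([ 85.7, 173.6]), 'long yaw', np.float32(12.3))
splate floor (array([559. , 363.1]), array([67.1, 93.7]), 'long yaw', np.float32(3.5)) rim (array([558.5, 360.5]), array([66.3, 92.6]))
sbottle floor (array([468.8, 359.2]), array([40.6, 44.1]), 'long yaw', np.float32(170.7)) rim (array([470.1, 353. ]), array([39.4, 42.8]))
cteal floor (array([518.7, -83.2]), array([33.4, 33.9]), 'long yaw', np.float32(89.9)) rim (array([518.7, -80.9]), array([33.1, 33.5]))
cmatch floor (array([463.8, -95.5]), array([47.4, 62.6]), 'long yaw', np.float32(12.4)) rim (array([464.6, -91.9]), array([46.7, 61.7]))
cbeak floor (array([ 401.5, -110.6]), array([42.1, 45.6]), 'long yaw', np.float32(8.9)) rim (array([ 404.8, -103. ]), array([40.9, 44.3]))
```

View pics/c2.png

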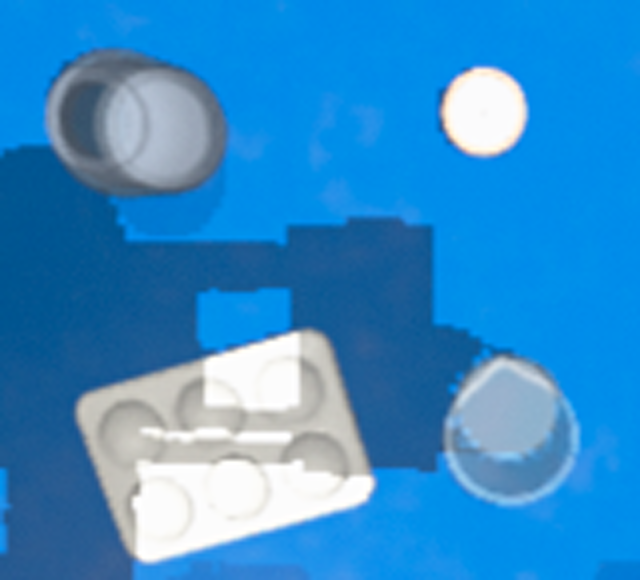

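The sizes match the specification, and the cut-out spacing matches both tray poses. The crop shows the bottle's base at about crop (170,128) and its shoulder at (114,122), the beaker's rim at (511,437), and the tealight at (485,112). Next I'll check the bottle and beaker centres, and the wooden box's edge for clearance.

```bash
python3 - <<'E'
from h import *
im,cam=load("w2")
for n,u,v,z in [("bottle base",242.5,92,0),("bottle shoulder",228.5,90.5,50),("bottle top",225,89.5,78),("beaker rim",327.75,169.25,53),("beaker base",326.75,162,0)]: print(n,ray(cam,(u,v),z).round(1))
i1,c1=load("w1")
for z in (60,100,130): print(z,ray(c1,(47,188),z).round(),ray(c1,(30,5),z).round(),"greybox",ray(c1,(381,104),z).round(),ray(c1,(585,80),z).round())
s,cs=load("s1")
for z in (60,100): print("wood scene",z,[ray(cs,p,z).round() for p in [(251,232),(243,180)]])
E
```

```text
bottle base [525.6 243.7   0. ]
bottle shoulder [525.7 246.9  50. ]
bottle top [525.7 242.7  78. ]
beaker rim [441.9 142.2  53. ]
beaker base [440.8 142.6   0. ]
60 [501. 476.  60.] [681. 450.  60.] greybox [592. 110.  60.] [616. -95.  60.]
100 [511. 442. 100.] [671. 419. 100.] greybox [592. 117. 100.] [613. -65. 100.]
130 [519. 416. 130.] [664. 395. 130.] greybox [592. 122. 130.] [611. -43. 130.]
wood scene 60 [array([460., 541.,  60.]), array([668., 470.,  60.])]
wood scene 100 [array([430., 550., 100.]), array([629., 483., 100.])]
```

```bash
python3 - <<'E'
from h import *
a,_=load("d1"); b,_=load("s1")
A=cv2.resize(a[140:195,300:390],None,fx=6,fy=6,interpolation=2)
cv2.imwrite("pics/box.png",A)
E
```

```text
(no output)
```

View pics/box.png

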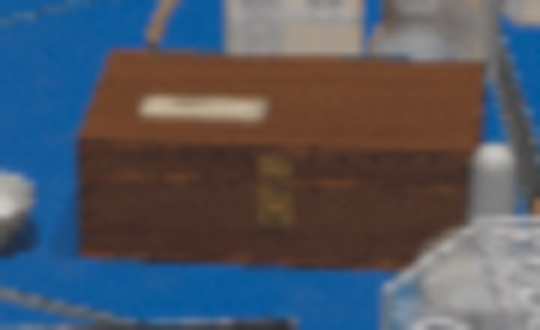

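The box's front-left edge runs from side pixel (313.3,183) at the bottom to (313.3,162.8) at the top.

```bash
python3 - <<'E'
from h import *
a,cam=load("d1")
for u,v,vt in [(313.3,183,162.8),(377,184.3,164.7)]:
    P=ray(cam,(u,v),0); print(P.round(),[ (h,proj(cam,P+[0,0,h]).round(1)) for h in (60,70,80,90,100)],vt)
print("yaw bottle tool delta (world):",np.array([525.6,245,0])-bot.sense()["eef_pos"])
E
```

```text
[497. 521.   0.] [(60, array([312.8, 166.6])), (70, array([312.8, 163.8])), (80, array([312.7, 161. ])), (90, array([312.6, 158.2])), (100, array([312.5, 155.3]))] 162.8
[709. 506.   0.] [(60, array([377.6, 167.7])), (70, array([377.7, 164.9])), (80, array([377.8, 162.1])), (90, array([377.9, 159.2])), (100, array([378. , 156.3]))] 164.7
yaw bottle tool delta (world): [  89.60034504   95.49532379 -322.82096182]
```

```bash
python3 -m crank '[{"turn":[0,0,-0.142],"delta_pos":[0,0,0],"gripper":0.087},{"turn":[0,0,-0.142],"delta_pos":[0,0,0.01],"gripper":0.087},{"turn":[0,0,-0.142],"delta_pos":[0,0,0.01],"gripper":0.087},{"turn":[0,0,-0.142],"delta_pos":[0,0,0.01],"gripper":0.087},{"turn":[0,0,-0.142],"delta_pos":[0,0,0.01],"gripper":0.087},{"turn":[0,0,-0.142],"delta_pos":[0,0,0.01],"gripper":0.087},{"turn":[0,0,-0.142],"delta_pos":[0,0,0.01],"gripper":0.087},{"turn":[0,0,-0.142],"delta_pos":[0,0,0.01],"gripper":0.087},{"turn":[0,0,-0.142],"delta_pos":[0,0,0.01],"gripper":0.087},{"turn":[0,0,-0.142],"delta_pos":[0,0,0.01],"gripper":0.087},{"turn":[0,0,-0.142],"delta_pos":[0,0,0.01],"gripper":0.087},{"turn":[0,0,-0.142],"delta_pos":[0,0,0.01],"gripper":0.087}]' >/dev/null
python3 -m crank '[{"turn":[0,0,-0.142],"delta_pos":[0,0,0],"gripper":0.087},{"turn":[0,0,0],"delta_pos":[0,0,0],"gripper":0.087},{"turn":[0,0,0],"delta_pos":[0,0,0],"gripper":0.087}]'>/dev/null
python3 -c "
from h import *
st();print(tool([525.6,245,200]).round(4))"
```

```text
t 4.35 tcp [436.5 150.4 212.3] toolY yaw 15.5 tilt z [ 0.002  0.    -1.   ] w 87.0 ff 0.0 F [ 0.1 -0.1 -0.5] q6 -0.18
[0.0673 0.1112 0.0124]
```

```bash
python3 -m crank '[{"turn":[0,0,0],"delta_pos":[0.0225,0.037,0.004],"gripper":0.087},{"turn":[0,0,0],"delta_pos":[0.0225,0.037,0.004],"gripper":0.087},{"turn":[0,0,0],"delta_pos":[0.0223,0.037,0.004],"gripper":0.087},{"turn":[0,0,0],"delta_pos":[0,0,0],"gripper":0.087},{"turn":[0,0,0],"delta_pos":[0,0,0],"gripper":0.087}]' >/dev/null
python3 -c "
from h import *
st();print(tool([525.6,245,90]).round(4)); grab('wrist','w3')"
```

```text
t 4.85 tcp [524. 246. 200.] toolY yaw 15.7 tilt z [-0. -0. -1.] w 86.9 ff 0.0 F [-1.3  1.   0.1] q6 -0.03
[-0.0014  0.0013  0.11  ]
```

View pics/w3.png

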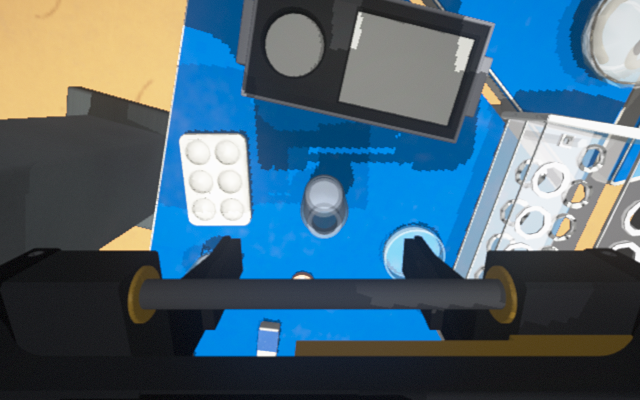

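The view shows the bottle at about (325,207), the plate at (215,180), the spot tray above, and the test-tube rack on the right from column 455. I'll check the bottle's centre and the rack clearance for the gripper body.

```bash
python3 - <<'E'
from h import *
im,cam=load("w3")
for z in (0,50,78): print(z,proj(cam,(525.6,245,z)).round(1))
for p in [(457,285),(513,115)]: print([ray(cam,p,z).round() for z in (0,40,80)])
i1,c1=load("w1")
for p in [(140,40),(345,35)]: print([ray(c1,p,z).round() for z in (0,40,80)])
hsv=cv2.cvtColor(im,cv2.COLOR_BGR2HSV); m=(hsv[...,1]<110).astype(np.uint8); s=m[165:250,290:360]; ys,xs=np.nonzero(s); print(xs.min()+290,xs.max()+290,ys.min()+165,ys.max()+165)
E
```

```text
0 [323.6 192.6]
50 [323.9 209.5]
78 [324.1 222.1]
[array([681., 189.,   0.]), array([656., 207.,  40.]), array([632., 225.,  80.])]
[array([664., 356.,   0.]), array([642., 351.,  40.]), array([620., 346.,  80.])]
[array([661., 380.,   0.]), array([654., 360.,  40.]), array([648., 340.,  80.])]
[array([667., 145.,   0.]), array([660., 148.,  40.]), array([653., 150.,  80.])]
302 345 175 237
```

```bash
python3 -m crank '[{"turn":[0,0,0],"delta_pos":[-0.0034,0.0013,0.02],"gripper":0.087},{"turn":[0,0,0],"delta_pos":[0,0,0.03],"gripper":0.087},{"turn":[0,0,0],"delta_pos":[0,0,0.03],"gripper":0.087},{"turn":[0,0,0],"delta_pos":[0,0,0.03],"gripper":0.087},{"turn":[0,0,0],"delta_pos":[0,0,0],"gripper":0.087},{"turn":[0,0,0],"delta_pos":[0,0,0],"gripper":0.03},{"turn":[0,0,0],"delta_pos":[0,0,0],"gripper":0.03},{"turn":[0,0,0],"delta_pos":[0,0,0],"gripper":0.03},{"turn":[0,0,0],"delta_pos":[0,0,0],"gripper":0.03},{"turn":[0,0,0],"delta_pos":[0,0,0],"gripper":0.03},{"turn":[0,0,0],"delta_pos":[0,0,0],"gripper":0.03}]' >/dev/null
python3 -c "
from h import *
st()"
```

```text
t 6.0 tcp [525.8 242.7  90.8] toolY yaw 15.8 tilt z [ 0.001  0.    -1.   ] w 47.0 ff 0.0 F [-0.2  0.1 -0.6] q6 -0.04
```

```bash
python3 -m crank '[{"turn":[0,0,0],"delta_pos":[0,0,0],"gripper":0.03},{"turn":[0,0,0],"delta_pos":[0,0,0],"gripper":0.03},{"turn":[0,0,0],"delta_pos":[0,0,0],"gripper":0.03},{"turn":[0,0,0],"delta_pos":[0,0,0],"gripper":0.03}]' >/dev/null
python3 -c "
from h import *
st(); p=bot.sense()['eef_pos'];print(tool([469.2,356.2,p[2]+60]).round(4))"
```

```text
t 6.4 tcp [525.7 242.7  90.4] toolY yaw 15.8 tilt z [ 0.  0. -1.] w 35.9 ff 30.0 F [-0.1  0.7  1.5] q6 -0.04
[ 0.1246 -0.0236 -0.06  ]
```

```bash
python3 -m crank '[{"turn":[0,0,0],"delta_pos":[0,0,-0.03],"gripper":0.03},{"turn":[0,0,0],"delta_pos":[0,0,-0.03],"gripper":0.03},{"turn":[0,0,0],"delta_pos":[0.0312,-0.0059,0],"gripper":0.03},{"turn":[0,0,0],"delta_pos":[0.0312,-0.0059,0],"gripper":0.03},{"turn":[0,0,0],"delta_pos":[0.0311,-0.0059,0],"gripper":0.03},{"turn":[0,0,0],"delta_pos":[0.0311,-0.0059,0],"gripper":0.03},{"turn":[0,0,0],"delta_pos":[0,0,0],"gripper":0.03},{"turn":[0,0,0],"delta_pos":[0,0,0],"gripper":0.03}]' >/dev/null
python3 -c "
from h import *
st(); print(tool([469.2,356.2,97]).round(4)); grab('wrist','w4')"
```

```text
t 7.2 tcp [468.5 356.5 150. ] toolY yaw 15.9 tilt z [-0.    -0.001 -1.   ] w 36.2 ff 30.0 F [ 0.   0.2 -0.3] q6 0.18
[-0.0004  0.0006  0.053 ]
```

View pics/w4.png

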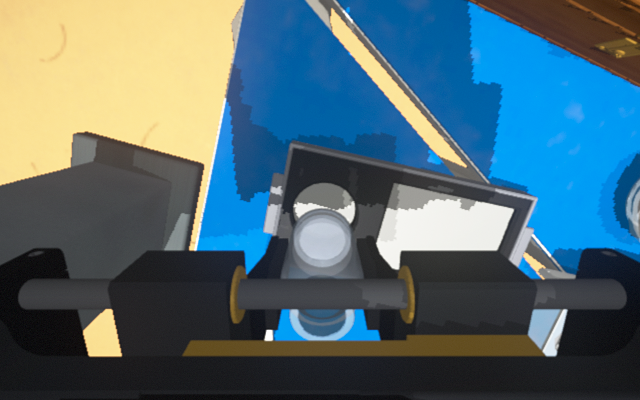

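The held bottle's base disc appears at about (322,240), with the hole just behind it at (324,205).

```bash
python3 - <<'E'
from h import *
im,cam=load("w4")
print("base exp",proj(cam,(468.5,356.5,60)).round(1), "hole exp",proj(cam,(469.2,356.2,16)).round(1), proj(cam,(469.2,356.2,4)).round(1))
print("base seen at z60",ray(cam,(322,240),60).round(1))
K=cam[0]; print("r exp", 329*18.5/np.linalg.norm(cam[1]-[468,356,60]))
E
python3 -m crank '[{"turn":[0,0,0],"delta_pos":[-0.0004,0.0006,0.03],"gripper":0.03},{"turn":[0,0,0],"delta_pos":[0,0,0.01],"gripper":0.03},{"turn":[0,0,0],"delta_pos":[0,0,0],"gripper":0.03}]'
```

```text
base exp [322.3 238.5] hole exp [323.1 215.1] [323. 210.]
base seen at z60 [468.6 355.5  60. ]
r exp 30.59786478992987
t: 7.55
eef_pos: [469.2, 354.3, 108.5]
ee_rot: [0.604, 0.797, -0.002, -0.001]
force: [-0.5, -0.5, -0.4]
grip_width: 0.422
finger_force: 30.0
```

```bash
python3 -m crank '[{"turn":[0,0,0],"delta_pos":[0.0015,0,0.007],"gripper":0.03},{"turn":[0,0,0],"delta_pos":[0,0,0.006],"gripper":0.03},{"turn":[0,0,0],"delta_pos":[0,0,0],"gripper":0.03},{"turn":[0,0,0],"delta_pos":[0,0,0],"gripper":0.03}]' 
python3 -c "
from h import *
st()"
```

```text
t: 7.95
eef_pos: [469.4, 357.4, 97.4]
ee_rot: [0.603, 0.797, 0.0, 0.0]
force: [-0.2, 0.6, -0.4]
grip_width: 0.416
finger_force: 30.0
t 7.95 tcp [469.4 357.4  97.4] toolY yaw 15.8 tilt z [ 0.  0. -1.] w 36.2 ff 30.0 F [-0.2  0.6 -0.4] q6 0.19
```

```bash
python3 -m crank '[{"turn":[0,0,0],"delta_pos":[0,0,0.003],"gripper":0.03},{"turn":[0,0,0],"delta_pos":[0,0,0],"gripper":0.03},{"turn":[0,0,0],"delta_pos":[0,0,0],"gripper":0.03},{"turn":[0,0,0],"delta_pos":[0,0,0],"gripper":0.06},{"turn":[0,0,0],"delta_pos":[0,0,0],"gripper":0.087},{"turn":[0,0,0],"delta_pos":[0,0,0],"gripper":0.087},{"turn":[0,0,0],"delta_pos":[0,0,0],"gripper":0.087},{"turn":[0,0,0],"delta_pos":[0,0,0],"gripper":0.087},{"turn":[0,0,0],"delta_pos":[0,0,0],"gripper":0.087}]' 
python3 -m crank '[{"turn":[0,0,0],"delta_pos":[0,0,-0.03],"gripper":0.087},{"turn":[0,0,0],"delta_pos":[0,0,-0.04],"gripper":0.087},{"turn":[0,0,0],"delta_pos":[0,0,-0.04],"gripper":0.087},{"turn":[0,0,0],"delta_pos":[0,0,0],"gripper":0.087},{"turn":[0,0,0],"delta_pos":[0,0,0],"gripper":0.087}]' 
python3 -c "
from h import *
st(); print(tool([430.7,231.1,200]).round(4)); im,cam=grab('wrist','w5'); cv2.imwrite('pics/w5c.png',im[60:260,180:580]); print(proj(cam,(469.2,356.2,4)),proj(cam,(469.2,356.2,54)))"
```

```text
t: 8.85
eef_pos: [469.4, 357.3, 94.3]
ee_rot: [0.604, 0.797, -0.0, -0.0]
force: [-1.2, -0.4, -0.4]
grip_width: 0.879
finger_force: 0.0
t: 9.35
eef_pos: [469.7, 357.5, 205.4]
ee_rot: [0.603, 0.797, 0.001, 0.001]
force: [-1.0, 0.3, -0.7]
grip_width: 0.995
finger_force: 0.0
t 9.35 tcp [469.7 357.5 205.4] toolY yaw 15.8 tilt z [ 0.002  0.001 -1.   ] w 86.5 ff 0.0 F [-1.   0.3 -0.7] q6 0.19
[-0.1111 -0.0719  0.0052]
[320.69801575 192.12974667] [320.60153486 208.84173747]
```

View pics/w5c.png

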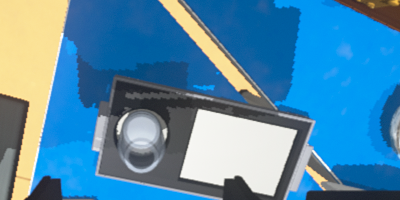

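The bottle stands in its round cut-out at about full pixel (321,200), as predicted. Next is the plate.

```bash
python3 -m crank '[{"turn":[0,0,0],"delta_pos":[-0.0278,-0.018,0.0013],"gripper":0.087},{"turn":[0,0,0],"delta_pos":[-0.0278,-0.018,0.0013],"gripper":0.087},{"turn":[0,0,0],"delta_pos":[-0.0278,-0.018,0.0013],"gripper":0.087},{"turn":[0,0,0],"delta_pos":[-0.0277,-0.018,0.0013],"gripper":0.087},{"turn":[0,0,0],"delta_pos":[0,0,0],"gripper":0.087},{"turn":[0,0,0],"delta_pos":[0,0,0],"gripper":0.087}]' >/dev/null
sed -i 's/^im,cam=load("w2")/import sys\nif __name__=="__main__": im,cam=load("w2")\nelse: im,cam=load("w3")/; s/^low=.*/if __name__!="__main__": raise SystemExit/' m.py
python3 - <<'E'
from h import *
st(); print(tool([430.7,231.1,76]).round(4))
im,cam=load("w3")
hsv=cv2.cvtColor(im,cv2.COLOR_BGR2HSV); m=((hsv[...,1]<110)&(hsv[...,2]>90)).astype(np.uint8); m[:,:165]=0;m[:,265:]=0;m[:115]=0;m[233:]=0
m[:, :172]=0
c=max(cv2.findContours(m,0,1)[0],key=cv2.contourArea)
r=cv2.minAreaRect(np.float32([ray(cam,p[0],11)[:2] for p in c])); print(r)
E
```

```text
t 10.0 tcp [429.8 230.4 197.9] toolY yaw 15.7 tilt z [-0.003 -0.    -1.   ] w 86.9 ff 0.0 F [-0.7  0.5 -0.1] q6 -0.01
[0.0004 0.0014 0.1219]
((431.2558288574219, 232.57215881347656), (57.837486267089844, 82.5843276977539), 15.757133483886719)
```

```bash
python3 -m crank '[{"turn":[0,0,0],"delta_pos":[0.001,0.0015,0.03],"gripper":0.087},{"turn":[0,0,0],"delta_pos":[0,0,0.03],"gripper":0.087},{"turn":[0,0,0],"delta_pos":[0,0,0.03],"gripper":0.087},{"turn":[0,0,0],"delta_pos":[0,0,0.02],"gripper":0.087},{"turn":[0,0,0],"delta_pos":[0,0,0.012],"gripper":0.087},{"turn":[0,0,0],"delta_pos":[0,0,0],"gripper":0.05},{"turn":[0,0,0],"delta_pos":[0,0,0],"gripper":0.05},{"turn":[0,0,0],"delta_pos":[0,0,0],"gripper":0.05},{"turn":[0,0,0],"delta_pos":[0,0,0],"gripper":0.05},{"turn":[0,0,0],"delta_pos":[0,0,0],"gripper":0.05},{"turn":[0,0,0],"delta_pos":[0,0,0],"gripper":0.05},{"turn":[0,0,0],"delta_pos":[0,0,0],"gripper":0.05}]'
```

```text
t: 11.2
eef_pos: [431.7, 232.4, 77.9]
ee_rot: [0.604, 0.797, 0.001, 0.0]
force: [-1.3, 0.1, 5.8]
grip_width: 0.646
finger_force: 30.0
```

```bash
python3 -m crank '[{"turn":[0,0,0],"delta_pos":[0,0,-0.015],"gripper":0.05},{"turn":[0,0,0],"delta_pos":[0,0,-0.025],"gripper":0.05},{"turn":[0,0,0],"delta_pos":[0,0,-0.03],"gripper":0.05},{"turn":[0,0,0],"delta_pos":[0,0,0],"gripper":0.05},{"turn":[0,0,0],"delta_pos":[0,0,0],"gripper":0.05}]'
python3 -c "
from h import *
st(); im,cam=grab('wrist','w6'); cv2.imwrite('pics/w6c.png',im[100:350])"
```

```text
t: 11.7
eef_pos: [431.7, 232.3, 147.5]
ee_rot: [0.604, 0.797, 0.001, 0.001]
force: [-0.4, 0.3, -0.7]
grip_width: 0.644
finger_force: 30.0
t 11.7 tcp [431.7 232.3 147.5] toolY yaw 15.8 tilt z [ 0.002  0.    -1.   ] w 56.0 ff 30.0 F [-0.4  0.3 -0.7] q6 -0.01
```

View pics/w6c.png

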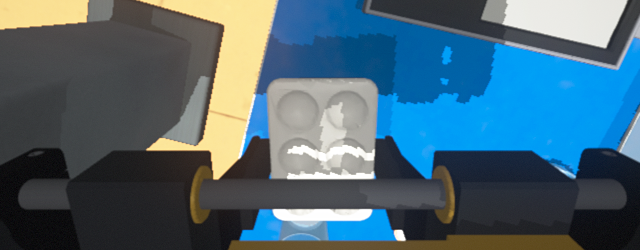

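The plate is held level, with its far edge at crop rows 78–100 and columns 267–378. I'll lift and rotate it.

```bash
python3 -m crank '[{"turn":[0,0,0],"delta_pos":[0,0,-0.03],"gripper":0.05},{"turn":[0,0,-0.136],"delta_pos":[0,0,-0.022],"gripper":0.05},{"turn":[0,0,-0.136],"delta_pos":[0,0,0],"gripper":0.05},{"turn":[0,0,-0.136],"delta_pos":[0,0,0],"gripper":0.05},{"turn":[0,0,-0.136],"delta_pos":[0,0,0],"gripper":0.05},{"turn":[0,0,-0.136],"delta_pos":[0,0,0],"gripper":0.05},{"turn":[0,0,-0.136],"delta_pos":[0,0,0],"gripper":0.05},{"turn":[0,0,-0.136],"delta_pos":[0,0,0],"gripper":0.05},{"turn":[0,0,-0.136],"delta_pos":[0,0,0],"gripper":0.05},{"turn":[0,0,-0.136],"delta_pos":[0,0,0],"gripper":0.05},{"turn":[0,0,-0.136],"delta_pos":[0,0,0],"gripper":0.05},{"turn":[0,0,0],"delta_pos":[0,0,0],"gripper":0.05}]' >/dev/null
python3 -c "
from h import *
st(); print(tool([558.8,361.8,200]).round(4))"
```

```text
t 12.95 tcp [430.7 232.  197.6] toolY yaw 93.7 tilt z [-0.003 -0.001 -1.   ] w 55.8 ff 30.0 F [-0.9  0.4 -0.9] q6 -1.37
[-0.1361  0.1214 -0.0029]
```

```bash
python3 -m crank '[{"turn":[0,0,0],"delta_pos":[-0.0272,0.0243,0],"gripper":0.05},{"turn":[0,0,0],"delta_pos":[-0.0272,0.0243,0],"gripper":0.05},{"turn":[0,0,0],"delta_pos":[-0.0272,0.0243,0],"gripper":0.05},{"turn":[0,0,0],"delta_pos":[-0.0272,0.0243,0],"gripper":0.05},{"turn":[0,0,0],"delta_pos":[-0.0272,0.0243,0],"gripper":0.05},{"turn":[0,0,0],"delta_pos":[0,0,0],"gripper":0.05},{"turn":[0,0,0],"delta_pos":[0,0,0],"gripper":0.05}]' >/dev/null
python3 -c "
from h import *
st(); print(tool([558.8,361.8,95]).round(4))"
```

```text
t 13.65 tcp [558.7 362.2 197.2] toolY yaw 93.6 tilt z [-0.003 -0.001 -1.   ] w 56.0 ff 30.0 F [ 0.3  0.  -0.9] q6 -1.23
[-0.0004 -0.0003  0.1022]
```

```bash
python3 -m crank '[{"turn":[0,0,0],"delta_pos":[0,0,0.03],"gripper":0.05},{"turn":[0,0,0],"delta_pos":[0,0,0.03],"gripper":0.05},{"turn":[0,0,0],"delta_pos":[0,0,0.025],"gripper":0.05},{"turn":[0,0,0],"delta_pos":[0,0,0.012],"gripper":0.05},{"turn":[0,0,0],"delta_pos":[0,0,0.005],"gripper":0.05},{"turn":[0,0,0],"delta_pos":[0,0,0],"gripper":0.05},{"turn":[0,0,0],"delta_pos":[0,0,0],"gripper":0.05}]'
```

```text
t: 14.35
eef_pos: [560.0, 362.4, 98.3]
ee_rot: [-0.032, 0.999, 0.0, 0.001]
force: [0.5, -0.3, -1.0]
grip_width: 0.641
finger_force: 30.0
```

```bash
python3 -m crank '[{"turn":[0,0,0],"delta_pos":[0,0,0.004],"gripper":0.05},{"turn":[0,0,0],"delta_pos":[0,0,0.003],"gripper":0.05},{"turn":[0,0,0],"delta_pos":[0,0,0],"gripper":0.05},{"turn":[0,0,0],"delta_pos":[0,0,0],"gripper":0.05}]'
```

```text
t: 14.75
eef_pos: [559.3, 362.3, 90.2]
ee_rot: [-0.032, 0.999, 0.0, 0.0]
force: [0.5, 0.3, -0.9]
grip_width: 0.645
finger_force: 30.0
```

```bash
python3 -m crank '[{"turn":[0,0,0],"delta_pos":[0,0,0.0015],"gripper":0.05},{"turn":[0,0,0],"delta_pos":[0,0,0],"gripper":0.05},{"turn":[0,0,0],"delta_pos":[0,0,0],"gripper":0.065},{"turn":[0,0,0],"delta_pos":[0,0,0],"gripper":0.087},{"turn":[0,0,0],"delta_pos":[0,0,0],"gripper":0.087},{"turn":[0,0,0],"delta_pos":[0,0,0],"gripper":0.087}]'
python3 -m crank '[{"turn":[0,0,0],"delta_pos":[0,0,-0.02],"gripper":0.087},{"turn":[0,0,0],"delta_pos":[0,0,-0.04],"gripper":0.087},{"turn":[0,0,0],"delta_pos":[0,0,-0.05],"gripper":0.087},{"turn":[0,0,0],"delta_pos":[0,0,0],"gripper":0.087},{"turn":[0,0,0],"delta_pos":[0,0,0],"gripper":0.087}]' 
python3 - <<'E'
from h import *
st(); print(tool([441.3,142.4,200]).round(4)); im,cam=grab('wrist','w7')
hsv=cv2.cvtColor(im,cv2.COLOR_BGR2HSV)
print([proj(cam,(x,y,22)).round(1) for x,y in [(558.8,361.8)]])
E
```

```text
t: 15.35
eef_pos: [559.3, 362.2, 88.5]
ee_rot: [-0.032, 0.999, -0.0, -0.0]
force: [0.1, 0.3, -0.9]
grip_width: 0.922
finger_force: 0.0
t: 15.85
eef_pos: [560.1, 362.6, 200.5]
ee_rot: [-0.032, 0.999, 0.001, 0.002]
force: [0.4, 0.1, -0.7]
grip_width: 1.001
finger_force: 0.0
t 15.85 tcp [560.1 362.6 200.5] toolY yaw 93.7 tilt z [ 0.004  0.002 -1.   ] w 87.0 ff 0.0 F [ 0.4  0.1 -0.7] q6 -1.23
[ 0.1327 -0.2121 -0.0003]
[array([321.4, 196. ])]
```

View pics/w7.png

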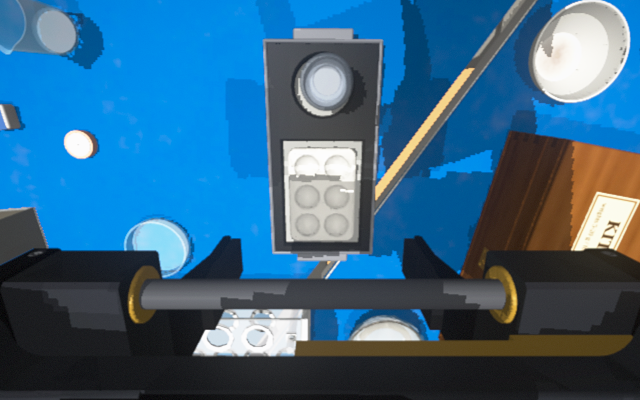

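The plate lies inside its cut-out (plate (323,195), cut-out (285–363,142–248)), and the bottle is in its hole at (325,83). Next is the beaker.

```bash
python3 -m crank '[{"turn":[0,0,0],"delta_pos":[0.0221,-0.0353,0],"gripper":0.087},{"turn":[0,0,0],"delta_pos":[0.0221,-0.0353,0],"gripper":0.087},{"turn":[0,0,0],"delta_pos":[0.0221,-0.0353,0],"gripper":0.087},{"turn":[0,0,0],"delta_pos":[0.0221,-0.0353,0],"gripper":0.087},{"turn":[0,0,0],"delta_pos":[0.0221,-0.0353,0],"gripper":0.087},{"turn":[0,0,0],"delta_pos":[0.0221,-0.0353,0],"gripper":0.087},{"turn":[0,0,-0.148],"delta_pos":[0,0,0],"gripper":0.087},{"turn":[0,0,0],"delta_pos":[0,0,0],"gripper":0.087},{"turn":[0,0,0],"delta_pos":[0,0,0],"gripper":0.087}]' 
python3 - <<'E'
from h import *
st(); print(tool([441.3,142.4,90]).round(4)); im,cam=grab('wrist','w8')
print([proj(cam,(441.3,142.4,z)).round(1) for z in (0,53)], proj(cam,(530.1,150.2,7.5)))
cv2.imwrite('pics/w8c.png',cv2.resize(im[120:300,240:400],None,fx=3,fy=3))
E
```

```text
t: 16.8
eef_pos: [440.5, 142.4, 197.8]
ee_rot: [-0.104, 0.995, 0.0, -0.001]
force: [0.9, 0.4, 0.6]
grip_width: 1.002
finger_force: 0.0
t 16.8 tcp [440.5 142.4 197.8] toolY yaw 102.0 tilt z [-0.001  0.    -1.   ] w 87.2 ff 0.0 F [0.9 0.4 0.6] q6 -1.71
[-0.0009 -0.0002  0.1078]
[array([322.1, 193.5]), array([322.2, 211.9])] [310.94796159 283.62067309]
```

View pics/w8c.png

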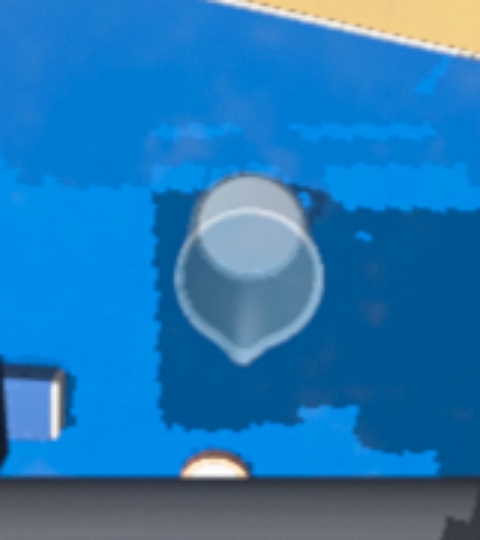

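Beaker rim centre seen at (323,213) against (322,212) predicted, and its spout points along tool −x, clear of the pads. Descending to grip.

```bash
python3 -m crank '[{"turn":[0,0,0],"delta_pos":[-0.001,0.0005,0.03],"gripper":0.087},{"turn":[0,0,0],"delta_pos":[0,0,0.03],"gripper":0.087},{"turn":[0,0,0],"delta_pos":[0,0,0.03],"gripper":0.087},{"turn":[0,0,0],"delta_pos":[0,0,0.018],"gripper":0.087},{"turn":[0,0,0],"delta_pos":[0,0,0],"gripper":0.087}]' >/dev/null
python3 -m crank '[{"turn":[0,0,0],"delta_pos":[0,0,0],"gripper":0.03},{"turn":[0,0,0],"delta_pos":[0,0,0],"gripper":0.03},{"turn":[0,0,0],"delta_pos":[0,0,0],"gripper":0.03},{"turn":[0,0,0],"delta_pos":[0,0,0],"gripper":0.03},{"turn":[0,0,0],"delta_pos":[0,0,0],"gripper":0.03},{"turn":[0,0,0],"delta_pos":[0,0,0],"gripper":0.03},{"turn":[0,0,0],"delta_pos":[0,0,0],"gripper":0.03},{"turn":[0,0,0],"delta_pos":[0,0,0],"gripper":0.03},{"turn":[0,0,0],"delta_pos":[0,0,0],"gripper":0.03},{"turn":[0,0,0],"delta_pos":[0,0,0],"gripper":0.03}]'
python3 -m crank '[{"turn":[0,0,0],"delta_pos":[0,0,-0.02],"gripper":0.03},{"turn":[0,0,0],"delta_pos":[0,0,-0.03],"gripper":0.03},{"turn":[0,0,0],"delta_pos":[0,0,-0.03],"gripper":0.03},{"turn":[0,0,0],"delta_pos":[0,0,0],"gripper":0.03}]'
python3 -c "
from h import *
st(); print(tool([402.2,-109,170]).round(4))"
```

```text
t: 18.35
eef_pos: [441.5, 143.0, 90.7]
ee_rot: [-0.106, 0.994, -0.0, 0.0]
force: [-1.1, 0.0, 3.4]
grip_width: 0.407
finger_force: 30.0
t: 18.75
eef_pos: [443.2, 143.3, 173.3]
ee_rot: [-0.106, 0.994, -0.0, 0.003]
force: [1.3, 1.0, -0.7]
grip_width: 0.409
finger_force: 30.0
t 18.75 tcp [443.2 143.3 173.3] toolY yaw 102.2 tilt z [ 0.007  0.    -1.   ] w 35.6 ff 30.0 F [ 1.3  1.  -0.7] q6 -1.71
[ 0.0933 -0.2379  0.0029]
```

```bash
python3 -m crank '[{"turn":[0,0,0],"delta_pos":[0.0133,-0.034,0],"gripper":0.03},{"turn":[0,0,0],"delta_pos":[0.0133,-0.034,0],"gripper":0.03},{"turn":[0,0,0],"delta_pos":[0.0133,-0.034,0],"gripper":0.03},{"turn":[0,0,0],"delta_pos":[0.0133,-0.034,0],"gripper":0.03},{"turn":[0,0,0],"delta_pos":[0.0133,-0.034,0],"gripper":0.03},{"turn":[0,0,0],"delta_pos":[0.0133,-0.034,0],"gripper":0.03},{"turn":[0,0,0],"delta_pos":[0.0133,-0.034,0],"gripper":0.03},{"turn":[0,0,0],"delta_pos":[0,0,0],"gripper":0.03},{"turn":[0,0,0],"delta_pos":[0,0,0],"gripper":0.03}]'
python3 - <<'E'
from h import *
st(); print(tool([402.2,-109,97]).round(4)); im,cam=grab('wrist','w9')
print(proj(cam,(402.2,-109,4)),proj(cam,(402.2,-109,16)))
E
```

```text
t: 19.65
eef_pos: [400.0, -109.7, 169.8]
ee_rot: [-0.105, 0.995, 0.001, -0.001]
force: [0.4, 0.5, -0.3]
grip_width: 0.409
finger_force: 30.0
t 19.65 tcp [ 400.  -109.7  169.8] toolY yaw 102.0 tilt z [-0.002  0.001 -1.   ] w 35.6 ff 30.0 F [ 0.4  0.5 -0.3] q6 -2.32
[-0.0024  0.0001  0.0728]
[322.3988176  205.52060366] [322.44212698 210.06832212]
```

View pics/w9.png

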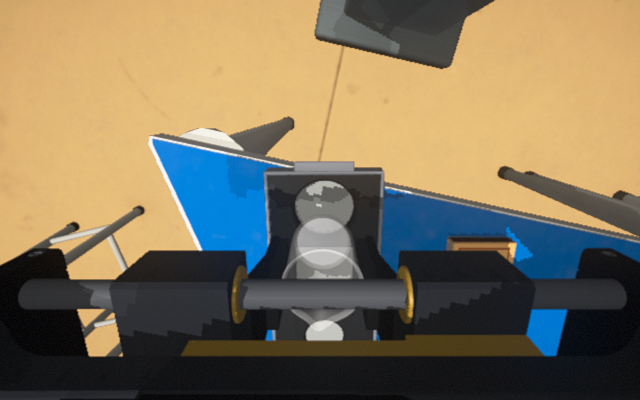

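The held beaker hangs over its hole: the hole is at (324,~210), the prediction was (322,210), and the far arc is visible at row 180. That was my 14th picture, so from here I check numerically only.

```bash
python3 -m crank '[{"turn":[0,0,0],"delta_pos":[-0.0024,0.001,0.03],"gripper":0.03},{"turn":[0,0,0],"delta_pos":[0,0,0.025],"gripper":0.03},{"turn":[0,0,0],"delta_pos":[0,0,0.012],"gripper":0.03},{"turn":[0,0,0],"delta_pos":[0,0,0.006],"gripper":0.03},{"turn":[0,0,0],"delta_pos":[0,0,0],"gripper":0.03},{"turn":[0,0,0],"delta_pos":[0,0,0],"gripper":0.03}]'
```

```text
t: 20.3
eef_pos: [402.9, -107.1, 97.8]
ee_rot: [-0.107, 0.994, -0.0, 0.0]
force: [0.3, -0.3, -0.9]
grip_width: 0.41
finger_force: 30.0
```

```bash
python3 -m crank '[{"turn":[0,0,0],"delta_pos":[0,-0.001,0.003],"gripper":0.03},{"turn":[0,0,0],"delta_pos":[0,0,0],"gripper":0.03},{"turn":[0,0,0],"delta_pos":[0,0,0],"gripper":0.03},{"turn":[0,0,0],"delta_pos":[0,0,0],"gripper":0.05},{"turn":[0,0,0],"delta_pos":[0,0,0],"gripper":0.065},{"turn":[0,0,0],"delta_pos":[0,0,0],"gripper":0.065},{"turn":[0,0,0],"delta_pos":[0,0,0],"gripper":0.065}]'
python3 -m crank '[{"turn":[0,0,0],"delta_pos":[0,0,-0.03],"gripper":0.087},{"turn":[0,0,0],"delta_pos":[0,0,-0.04],"gripper":0.087},{"turn":[0,0,0],"delta_pos":[0,0,-0.04],"gripper":0.087},{"turn":[0,0,0],"delta_pos":[0,0,0],"gripper":0.087},{"turn":[0,0,0],"delta_pos":[0,0,0],"gripper":0.087}]' 
python3 - <<'E'
from h import *
st(); print(tool([530.1,150.2,150]).round(4)); im,cam=grab('wrist','w10')
print(proj(cam,(402.2,-109,4)),proj(cam,(402.2,-109,57)))
# edges of bright rim along row/col through predicted rim: fit circles
g=cv2.cvtColor(im,cv2.COLOR_BGR2GRAY)[120:280,240:400]
c=cv2.HoughCircles(cv2.GaussianBlur(g,(3,3),0),cv2.HOUGH_GRADIENT,1,8,param1=80,param2=18,minRadius=20,maxRadius=40)
print((c[0][:6]+[240,120,0]).round(1) if c is not None else None)
E
```

```text
t: 21.0
eef_pos: [402.9, -108.8, 94.6]
ee_rot: [-0.106, 0.994, -0.0, 0.0]
force: [0.0, -0.3, 0.4]
grip_width: 0.682
finger_force: 0.0
t: 21.5
eef_pos: [403.2, -108.8, 205.3]
ee_rot: [-0.106, 0.994, -0.001, 0.001]
force: [-0.5, -0.6, 0.1]
grip_width: 0.989
finger_force: 0.0
t 21.5 tcp [ 403.2 -108.8  205.3] toolY yaw 102.2 tilt z [ 0.002 -0.001 -1.   ] w 86.0 ff 0.0 F [-0.5 -0.6  0.1] q6 -2.32
[-0.1785  0.2266  0.0552]
[322.80011765 189.99872459] [322.85791723 207.69057733]
[[327.5 189.5  22.4]
 [322.5 207.5  24.9]
 [315.5 202.5  29.4]
 [331.5 182.5  34.9]
 [323.5 196.5  29.3]
 [330.5 201.5  31. ]]
```

The beaker rim is detected at (322.5,207.5) with r≈25 px, against (322.9,207.7) predicted, so it is down and centred. Next is the tealight, picked at yaw 60° to keep the gripper body clear of the grey box.

```bash
python3 -m crank '[{"turn":[0,0,0],"delta_pos":[-0.0255,0.0324,0],"gripper":0.087},{"turn":[0,0,0],"delta_pos":[-0.0255,0.0324,0],"gripper":0.087},{"turn":[0,0,0],"delta_pos":[-0.0255,0.0324,0],"gripper":0.087},{"turn":[0,0,0],"delta_pos":[-0.0255,0.0324,0],"gripper":0.06},{"turn":[0,0,0],"delta_pos":[-0.0255,0.0324,0],"gripper":0.045},{"turn":[0,0,0],"delta_pos":[-0.0255,0.0324,0],"gripper":0.045},{"turn":[0,0,0],"delta_pos":[-0.0255,0.0324,0],"gripper":0.045},{"turn":[0,0,0.147],"delta_pos":[0,0,0],"gripper":0.045},{"turn":[0,0,0.147],"delta_pos":[0,0,0],"gripper":0.045},{"turn":[0,0,0.147],"delta_pos":[0,0,0],"gripper":0.045},{"turn":[0,0,0.147],"delta_pos":[0,0,0],"gripper":0.045},{"turn":[0,0,0.147],"delta_pos":[0,0,0],"gripper":0.045}]' >/dev/null
python3 -m crank '[{"turn":[0,0,0],"delta_pos":[0,0,0],"gripper":0.045},{"turn":[0,0,0],"delta_pos":[0,0,0],"gripper":0.045}]' >/dev/null
python3 - <<'E'
from h import *
st(); im,cam=grab('wrist','w11')
print(proj(cam,(530.1,150.2,7.5)))
hsv=cv2.cvtColor(im,cv2.COLOR_BGR2HSV); m=((hsv[...,1]<140)&(hsv[...,2]>130)).astype(np.uint8); u,v=proj(cam,(530.1,150.2,7.5)).astype(int); k=np.zeros_like(m); k[v-30:v+30,u-30:u+30]=m[v-30:v+30,u-30:u+30]
c=max(cv2.findContours(k,0,1)[0],key=cv2.contourArea); r=cv2.minAreaRect(np.float32([ray(cam,p[0],7.5)[:2] for p in c])); print(r, tool([*r[0],74.5]).round(4))
E
```

```text
t 22.95 tcp [528.9 150.5 202.9] toolY yaw 60.2 tilt z [-0.003 -0.    -1.   ] w 45.1 ff 0.0 F [0.4 0.  0.4] q6 -0.98
[323.18454594 194.56625732]
((530.0791625976562, 150.02523803710938), (23.68744468688965, 23.535947799682617), 60.27937316894531) [-0.0013  0.0003  0.1287]
```

```bash
python3 -m crank '[{"turn":[0,0,0],"delta_pos":[-0.001,0,0.035],"gripper":0.045},{"turn":[0,0,0],"delta_pos":[0,0,0.035],"gripper":0.045},{"turn":[0,0,0],"delta_pos":[0,0,0.03],"gripper":0.045},{"turn":[0,0,0],"delta_pos":[0,0,0.02],"gripper":0.045},{"turn":[0,0,0],"delta_pos":[0,0,0.006],"gripper":0.045},{"turn":[0,0,0],"delta_pos":[0,0,0],"gripper":0.045},{"turn":[0,0,0],"delta_pos":[0,0,0],"gripper":0.045}]'
```

```text
t: 23.7
eef_pos: [531.1, 150.1, 79.2]
ee_rot: [0.258, 0.966, 0.0, 0.001]
force: [0.5, -0.3, -0.2]
grip_width: 0.516
finger_force: 0.0
```

```bash
python3 -m crank '[{"turn":[0,0,0],"delta_pos":[0.001,0,0.0047],"gripper":0.045},{"turn":[0,0,0],"delta_pos":[0,0,0],"gripper":0.045},{"turn":[0,0,0],"delta_pos":[0,0,0],"gripper":0.018},{"turn":[0,0,0],"delta_pos":[0,0,0],"gripper":0.018},{"turn":[0,0,0],"delta_pos":[0,0,0],"gripper":0.018},{"turn":[0,0,0],"delta_pos":[0,0,0],"gripper":0.018},{"turn":[0,0,0],"delta_pos":[0,0,0],"gripper":0.018},{"turn":[0,0,0],"delta_pos":[0,0,0],"gripper":0.018}]'
```

```text
t: 24.5
eef_pos: [529.8, 150.6, 74.0]
ee_rot: [0.258, 0.966, 0.0, 0.0]
force: [1.1, 0.7, 2.1]
grip_width: 0.246
finger_force: 30.0
```

```bash
python3 -m crank '[{"turn":[0,0,0],"delta_pos":[0,0,-0.01],"gripper":0.018},{"turn":[0,0,0],"delta_pos":[0,0,-0.03],"gripper":0.018},{"turn":[0,0,0],"delta_pos":[0,0,-0.04],"gripper":0.018},{"turn":[0,0,0],"delta_pos":[0,0,-0.04],"gripper":0.018},{"turn":[0,0,0],"delta_pos":[0,0,0],"gripper":0.018},{"turn":[0,0,0],"delta_pos":[0,0,0],"gripper":0.018}]'
python3 - <<'E'
from h import *
st(); im,cam=grab('wrist','w12'); s=bot.sense()['eef_pos']
z=s[2]-74+7.5
hsv=cv2.cvtColor(im,cv2.COLOR_BGR2HSV); m=((hsv[...,1]<140)&(hsv[...,2]>130)).astype(np.uint8)
e=proj(cam,(s[0],s[1],z)); print("exp held",e,"table",proj(cam,(530,150,7.5)))
m[260:]=0; 
for c in cv2.findContours(m,0,1)[0]:
    if cv2.contourArea(c)>100: print(cv2.boundingRect(c),cv2.contourArea(c))
print(hsv[int(e[1])-30:int(e[1])+15:5,int(e[0])].tolist())
E
```

```text
t: 25.1
eef_pos: [529.9, 150.6, 195.2]
ee_rot: [0.258, 0.966, 0.0, 0.001]
force: [-0.2, 0.1, -0.4]
grip_width: 0.248
finger_force: 30.0
t 25.1 tcp [529.9 150.6 195.2] toolY yaw 60.1 tilt z [ 0.003  0.    -1.   ] w 21.6 ff 30.0 F [-0.2  0.1 -0.4] q6 -0.97
exp held [321.57185829 253.97807749] table [321.49968301 195.00860265]
(302, 236, 41, 24) 795.0
(17, 227, 67, 33) 664.5
(398, 218, 64, 33) 1593.0
(217, 213, 31, 28) 384.0
(238, 197, 29, 20) 144.0
(0, 197, 24, 41) 627.0
(0, 168, 112, 92) 242.5
(486, 133, 154, 127) 5965.5
(95, 118, 79, 76) 3053.0
(510, 22, 119, 147) 9713.0
(605, 0, 35, 96) 395.5
(507, 0, 40, 15) 367.0
(495, 0, 42, 27) 164.5
(0, 0, 278, 167) 19159.5
[[101, 255, 246], [101, 255, 246], [167, 39, 118], [6, 84, 171], [12, 32, 174], [10, 32, 175], [10, 34, 175], [13, 28, 147], [14, 35, 226]]
```

```bash
python3 -m crank '[{"turn":[0,0,-0.147],"delta_pos":[0,0,0],"gripper":0.018},{"turn":[0,0,-0.147],"delta_pos":[0,0,0],"gripper":0.018},{"turn":[0,0,-0.147],"delta_pos":[0,0,0],"gripper":0.018},{"turn":[0,0,-0.147],"delta_pos":[0,0,0],"gripper":0.018},{"turn":[0,0,-0.147],"delta_pos":[0,0,0],"gripper":0.018},{"turn":[0,0,0],"delta_pos":[0,0,0],"gripper":0.018}]' >/dev/null
python3 -c "
from h import *
st(); print(tool([518.5,-83.5,195]).round(4))"
```

```text
t 25.75 tcp [528.5 150.5 192. ] toolY yaw 102.1 tilt z [-0.004 -0.    -1.   ] w 21.5 ff 30.0 F [-0.3  1.  -0.6] q6 -1.71
[ 0.059  -0.2266 -0.0029]
```

```bash
python3 -m crank '[{"turn":[0,0,0],"delta_pos":[0.0084,-0.0324,0],"gripper":0.018},{"turn":[0,0,0],"delta_pos":[0.0084,-0.0324,0],"gripper":0.018},{"turn":[0,0,0],"delta_pos":[0.0084,-0.0324,0],"gripper":0.018},{"turn":[0,0,0],"delta_pos":[0.0084,-0.0324,0],"gripper":0.018},{"turn":[0,0,0],"delta_pos":[0.0084,-0.0324,0],"gripper":0.018},{"turn":[0,0,0],"delta_pos":[0.0084,-0.0324,0],"gripper":0.018},{"turn":[0,0,0],"delta_pos":[0.0084,-0.0324,0],"gripper":0.018},{"turn":[0,0,0],"delta_pos":[0,0,0],"gripper":0.018},{"turn":[0,0,0],"delta_pos":[0,0,0],"gripper":0.018}]' >/dev/null
python3 - <<'E'
from h import *
st(); im,cam=grab('wrist','w13'); s=bot.sense()['eef_pos']; print(tool([518.5,-83.5,95]).round(4))
hsv=cv2.cvtColor(im,cv2.COLOR_BGR2HSV); H,S,V=cv2.split(hsv); e=proj(cam,(s[0],s[1],s[2]-74+7.5)); print(e)
print("match hole pred",proj(cam,(463.8,-95.5,13)))
m=((S<90)&(V>95)).astype(np.uint8); 
for c in cv2.findContours(m,0,1)[0]:
    b=cv2.boundingRect(c)
    if 280<b[0]+b[2]/2<370 and cv2.contourArea(c)>200: print(b, [ray(cam,(b[0]+b[2]/2,b[1]+b[3]/2),z).round(1) for z in (10,16)])
E
```

```text
t 26.65 tcp [519.3 -83.8 192.9] toolY yaw 101.9 tilt z [-0.002  0.001 -1.   ] w 21.9 ff 30.0 F [ 0.5 -0.9 -0.1] q6 -2.15
[ 0.0006 -0.0006  0.098 ]
[324.10102206 257.5783158 ]
match hole pred [322.09809294 131.26406898]
(341, 309, 21, 32) [array([641.1, -28.5,  10. ]), array([636.7, -30. ,  16. ])]
(265, 284, 115, 25) [array([615.6, -63. ,  10. ]), array([611.9, -63.8,  16. ])]
(302, 240, 41, 38) [array([577. , -71.2,  10. ]), array([574.1, -71.8,  16. ])]
```

```bash
python3 -m crank '[{"turn":[0,0,0],"delta_pos":[0.001,-0.0006,0.035],"gripper":0.018},{"turn":[0,0,0],"delta_pos":[0,0,0.035],"gripper":0.018},{"turn":[0,0,0],"delta_pos":[0,0,0.018],"gripper":0.018},{"turn":[0,0,0],"delta_pos":[0,0,0.008],"gripper":0.018},{"turn":[0,0,0],"delta_pos":[0,0,0],"gripper":0.018},{"turn":[0,0,0],"delta_pos":[0,0,0],"gripper":0.018}]'
```

```text
t: 27.3
eef_pos: [519.5, -83.7, 98.4]
ee_rot: [-0.106, 0.994, -0.0, 0.0]
force: [0.5, 0.0, 0.6]
grip_width: 0.248
finger_force: 30.0
```

```bash
python3 -m crank '[{"turn":[0,0,0],"delta_pos":[0.001,0,0.006],"gripper":0.018},{"turn":[0,0,0],"delta_pos":[0,0,0.005],"gripper":0.018},{"turn":[0,0,0],"delta_pos":[0,0,0],"gripper":0.018},{"turn":[0,0,0],"delta_pos":[0,0,0],"gripper":0.018}]'
```

```text
t: 27.7
eef_pos: [518.1, -84.6, 87.0]
ee_rot: [-0.106, 0.994, -0.0, 0.0]
force: [0.2, -0.6, -0.3]
grip_width: 0.246
finger_force: 30.0
```

Base is about 1 mm above the floor; releasing.

```bash
python3 -m crank '[{"turn":[0,0,0],"delta_pos":[0,0,0.0005],"gripper":0.018},{"turn":[0,0,0],"delta_pos":[0,0,0],"gripper":0.03},{"turn":[0,0,0],"delta_pos":[0,0,0],"gripper":0.05},{"turn":[0,0,0],"delta_pos":[0,0,0],"gripper":0.06},{"turn":[0,0,0],"delta_pos":[0,0,0],"gripper":0.06}]'
python3 -m crank '[{"turn":[0,0,0],"delta_pos":[0,0,-0.02],"gripper":0.06},{"turn":[0,0,0],"delta_pos":[0,0,-0.045],"gripper":0.087},{"turn":[0,0,0],"delta_pos":[0,0,-0.05],"gripper":0.087},{"turn":[0,0,0],"delta_pos":[0,0,0],"gripper":0.087},{"turn":[0,0,0],"delta_pos":[0,0,0],"gripper":0.087}]' 
python3 - <<'E'
from h import *
st(); im,cam=grab('wrist','w14'); print(tool([421.9,31.9,200]).round(4))
print("pred",proj(cam,(518.4,-83.7,19.5)),"hole",proj(cam,(518.4,-83.7,12)))
H,S,V=cv2.split(cv2.cvtColor(im,cv2.COLOR_BGR2HSV))
u,v=proj(cam,(518.4,-83.7,19.5)).astype(int)
for t in (200,225,245):
    m=((S<60)&(V>t)).astype(np.uint8); k=np.zeros_like(m); k[v-30:v+30,u-30:u+30]=m[v-30:v+30,u-30:u+30]
    for c in cv2.findContours(k,0,1)[0]:
        if cv2.contourArea(c)>80: b=cv2.boundingRect(c); print(t,b,cv2.contourArea(c),ray(cam,(b[0]+b[2]/2,b[1]+b[3]/2),19.5).round(1))
print("row",[tuple(im[v,x].tolist()) for x in range(u-26,u+27,3)])
print("col",[tuple(im[y,u].tolist()) for y in range(v-26,v+27,3)])
E
```

```text
t: 28.2
eef_pos: [518.2, -84.5, 86.4]
ee_rot: [-0.106, 0.994, -0.0, 0.0]
force: [0.5, 0.6, 0.1]
grip_width: 0.527
finger_force: 0.0
t: 28.7
eef_pos: [518.7, -84.7, 202.7]
ee_rot: [-0.106, 0.994, -0.001, 0.002]
force: [-0.0, -0.1, -0.1]
grip_width: 0.954
finger_force: 0.0
t 28.7 tcp [518.7 -84.7 202.7] toolY yaw 102.2 tilt z [ 0.003 -0.001 -1.   ] w 83.0 ff 0.0 F [-0.  -0.1 -0.1] q6 -2.16
[0.0692 0.1338 0.0014]
pred [323.99435351 196.13602778] hole [323.95981258 193.82232442]
200 (312, 186, 22, 21) 338.0 [518.9 -84.5  19.5]
row [(55, 49, 47), (54, 48, 46), (52, 46, 45), (72, 69, 70), (122, 138, 172), (171, 186, 210), (175, 189, 209), (177, 191, 210), (167, 180, 199), (175, 191, 209), (175, 189, 209), (175, 189, 210), (180, 196, 218), (121, 138, 173), (132, 137, 136), (133, 137, 137), (43, 39, 37), (47, 43, 41)]
col [(64, 61, 59), (62, 61, 61), (111, 114, 113), (197, 203, 203), (105, 120, 151), (171, 194, 225), (176, 190, 210), (176, 190, 210), (175, 189, 208), (173, 187, 206), (176, 190, 210), (175, 189, 210), (178, 193, 213), (121, 133, 156), (90, 91, 89), (45, 38, 36), (51, 43, 41), (52, 46, 43)]
```

The tealight sits flat at (518.9,−84.5), with the light floor ring around it inside the foam. Last is the matchbox.

```bash
python3 -m crank '[{"turn":[0,0,0],"delta_pos":[0.0138,0.0268,0],"gripper":0.087},{"turn":[0,0,0],"delta_pos":[0.0138,0.0268,0],"gripper":0.087},{"turn":[0,0,0],"delta_pos":[0.0138,0.0268,0],"gripper":0.087},{"turn":[0,0,0],"delta_pos":[0.0138,0.0268,0],"gripper":0.087},{"turn":[0,0,0],"delta_pos":[0.0138,0.0268,0],"gripper":0.087},{"turn":[0,0,0.143],"delta_pos":[0,0,0],"gripper":0.087},{"turn":[0,0,0.143],"delta_pos":[0,0,0],"gripper":0.087},{"turn":[0,0,0.143],"delta_pos":[0,0,0],"gripper":0.087},{"turn":[0,0,0.143],"delta_pos":[0,0,0],"gripper":0.087},{"turn":[0,0,0.143],"delta_pos":[0,0,0],"gripper":0.087},{"turn":[0,0,0.143],"delta_pos":[0,0,0],"gripper":0.087},{"turn":[0,0,0.143],"delta_pos":[0,0,0],"gripper":0.087}]' >/dev/null
python3 -m crank '[{"turn":[0,0,0.143],"delta_pos":[0,0,0],"gripper":0.087},{"turn":[0,0,0.143],"delta_pos":[0,0,0],"gripper":0.087},{"turn":[0,0,0.143],"delta_pos":[0,0,0],"gripper":0.087},{"turn":[0,0,0.143],"delta_pos":[0,0,0],"gripper":0.07},{"turn":[0,0,0],"delta_pos":[0,0,0],"gripper":0.07},{"turn":[0,0,0],"delta_pos":[0,0,0],"gripper":0.07}]' >/dev/null
cat > mb.py <<'E'
from h import *
import sys
st(); im,cam=grab('wrist',sys.argv[1])
H,S,V=cv2.split(cv2.cvtColor(im,cv2.COLOR_BGR2HSV)); m=((H>8)&(H<32)&(S>90)&(V>90)).astype(np.uint8)
u,v=proj(cam,(421.9,31.9,14)).astype(int); print(u,v); k=np.zeros_like(m); k[max(v-50,0):v+45,u-45:u+45]=m[max(v-50,0):v+45,u-45:u+45]
c=max(cv2.findContours(k,0,1)[0],key=cv2.contourArea); print(cv2.boundingRect(c))
r=cv2.minAreaRect(np.float32([ray(cam,p[0],14)[:2] for p in c])); print(r,tool([*r[0],77]).round(4))
E
python3 mb.py w15
```

```text
t 30.55 tcp [421.7  32.1 200.3] toolY yaw 12.2 tilt z [-0.003  0.001 -1.   ] w 73.0 ff 0.0 F [-0.3 -0.4  0.6] q6 -0.4
322 195
(301, 167, 43, 57)
((421.102783203125, 31.681516647338867), (37.574737548828125, 51.170597076416016), 12.26018238067627) [-0.0003 -0.0006  0.1235]
```

```bash
python3 -m crank '[{"turn":[0,0,0],"delta_pos":[0,0,0.035],"gripper":0.07},{"turn":[0,0,0],"delta_pos":[0,0,0.035],"gripper":0.07},{"turn":[0,0,0],"delta_pos":[0,0,0.03],"gripper":0.07},{"turn":[0,0,0],"delta_pos":[0,0,0.015],"gripper":0.07},{"turn":[0,0,0],"delta_pos":[0,0,0.004],"gripper":0.07},{"turn":[0,0,0],"delta_pos":[0,0,0],"gripper":0.07},{"turn":[0,0,0],"delta_pos":[0,0,0],"gripper":0.07}]'
```

```text
t: 31.3
eef_pos: [422.8, 31.9, 82.9]
ee_rot: [0.629, 0.778, 0.0, 0.0]
force: [0.0, -0.5, 0.1]
grip_width: 0.806
finger_force: 0.0
```

```bash
python3 -m crank '[{"turn":[0,0,0],"delta_pos":[0,-0.001,0.006],"gripper":0.07},{"turn":[0,0,0],"delta_pos":[0,0,0],"gripper":0.07},{"turn":[0,0,0],"delta_pos":[0,0,0],"gripper":0.033},{"turn":[0,0,0],"delta_pos":[0,0,0],"gripper":0.033},{"turn":[0,0,0],"delta_pos":[0,0,0],"gripper":0.033},{"turn":[0,0,0],"delta_pos":[0,0,0],"gripper":0.033},{"turn":[0,0,0],"delta_pos":[0,0,0],"gripper":0.033},{"turn":[0,0,0],"delta_pos":[0,0,0],"gripper":0.033},{"turn":[0,0,0],"delta_pos":[0,0,0],"gripper":0.033},{"turn":[0,0,0],"delta_pos":[0,0,0],"gripper":0.033}]'
python3 -m crank '[{"turn":[0,0,0],"delta_pos":[0,0,-0.01],"gripper":0.033},{"turn":[0,0,0],"delta_pos":[0,0,-0.03],"gripper":0.033},{"turn":[0,0,0],"delta_pos":[0,0,-0.04],"gripper":0.033},{"turn":[0,0,-0.143],"delta_pos":[0,0,-0.02],"gripper":0.033},{"turn":[0,0,-0.143],"delta_pos":[0,0,0],"gripper":0.033},{"turn":[0,0,-0.143],"delta_pos":[0,0,0],"gripper":0.033},{"turn":[0,0,-0.143],"delta_pos":[0,0,0],"gripper":0.033},{"turn":[0,0,-0.143],"delta_pos":[0,0,0],"gripper":0.033},{"turn":[0,0,-0.143],"delta_pos":[0,0,0],"gripper":0.033},{"turn":[0,0,-0.143],"delta_pos":[0,0,0],"gripper":0.033},{"turn":[0,0,-0.143],"delta_pos":[0,0,0],"gripper":0.033},{"turn":[0,0,-0.143],"delta_pos":[0,0,0],"gripper":0.033}]'
python3 -m crank '[{"turn":[0,0,-0.143],"delta_pos":[0,0,0],"gripper":0.033},{"turn":[0,0,-0.143],"delta_pos":[0,0,0],"gripper":0.033},{"turn":[0,0,0],"delta_pos":[0,0,0],"gripper":0.033},{"turn":[0,0,0],"delta_pos":[0,0,0],"gripper":0.033}]'
python3 - <<'E'
from h import *
st(); im,cam=grab('wrist','w16'); s=bot.sense()['eef_pos']; print(tool([463.8,-95.5,s[2]]).round(4))
z=s[2]-77+14; H,S,V=cv2.split(cv2.cvtColor(im,cv2.COLOR_BGR2HSV)); print(proj(cam,(s[0],s[1],z)))
m=((H>8)&(H<32)&(S>130)&(V>90)).astype(np.uint8); m[:150]=0; m[275:]=0; m[:,:275]=0; m[:,370:]=0
for c in cv2.findContours(m,0,1)[0]:
    if cv2.contourArea(c)>100: print(cv2.boundingRect(c))
E
```

```text
t: 32.3
eef_pos: [421.5, 31.7, 76.4]
ee_rot: [0.629, 0.777, 0.0, 0.0]
force: [0.8, -0.7, 1.0]
grip_width: 0.445
finger_force: 30.0
t: 33.5
eef_pos: [421.1, 31.8, 176.9]
ee_rot: [0.034, 0.999, -0.0, -0.0]
force: [-1.3, 0.8, -0.1]
grip_width: 0.446
finger_force: 30.0
t: 33.9
eef_pos: [421.3, 31.8, 176.7]
ee_rot: [-0.104, 0.995, 0.0, 0.0]
force: [-1.1, -0.2, 0.6]
grip_width: 0.447
finger_force: 30.0
t 33.9 tcp [421.3  31.8 176.7] toolY yaw 102.0 tilt z [ 0.  0. -1.] w 38.9 ff 30.0 F [-1.1 -0.2  0.6] q6 -1.97
[-0.015  -0.1333  0.    ]
[322.73927109 260.05664943]
(287, 214, 73, 61)
```

```bash
python3 -m crank '[{"turn":[0,0,0],"delta_pos":[-0.0037,-0.0333,0],"gripper":0.033},{"turn":[0,0,0],"delta_pos":[-0.0037,-0.0333,0],"gripper":0.033},{"turn":[0,0,0],"delta_pos":[-0.0037,-0.0333,0],"gripper":0.033},{"turn":[0,0,0],"delta_pos":[-0.0037,-0.0333,0],"gripper":0.033},{"turn":[0,0,0],"delta_pos":[0,0,0],"gripper":0.033},{"turn":[0,0,0],"delta_pos":[0,0,0],"gripper":0.033}]'
python3 -c "
from h import *
st(); print(tool([463.8,-95.5,92]).round(4))"
```

```text
t: 34.55
eef_pos: [463.7, -95.8, 176.3]
ee_rot: [-0.104, 0.995, 0.0, -0.0]
force: [-0.4, 0.3, -1.2]
grip_width: 0.449
finger_force: 30.0
t 34.55 tcp [463.7 -95.8 176.3] toolY yaw 102.0 tilt z [-0.001  0.001 -1.   ] w 39.0 ff 30.0 F [-0.4  0.3 -1.2] q6 -2.22
[-0.0002  0.0002  0.0843]
```

Target is TCP z ≈ 76.4 + 10 = 86.4 (fingertips at about 16.4), so I'll release at about 87.5.

```bash
python3 -m crank '[{"turn":[0,0,0],"delta_pos":[0,0,0.03],"gripper":0.033},{"turn":[0,0,0],"delta_pos":[0,0,0.03],"gripper":0.033},{"turn":[0,0,0],"delta_pos":[0,0,0.015],"gripper":0.033},{"turn":[0,0,0],"delta_pos":[0,0,0.007],"gripper":0.033},{"turn":[0,0,0],"delta_pos":[0,0,0],"gripper":0.033},{"turn":[0,0,0],"delta_pos":[0,0,0],"gripper":0.033}]'
```

```text
t: 35.15
eef_pos: [464.0, -94.8, 94.8]
ee_rot: [-0.106, 0.994, -0.0, 0.0]
force: [0.3, 0.2, -0.1]
grip_width: 0.443
finger_force: 30.0
```

```bash
python3 -m crank '[{"turn":[0,0,0],"delta_pos":[0,0,0.004],"gripper":0.033},{"turn":[0,0,0],"delta_pos":[0,0,0.0035],"gripper":0.033},{"turn":[0,0,0],"delta_pos":[0,0,0],"gripper":0.033},{"turn":[0,0,0],"delta_pos":[0,0,0],"gripper":0.033}]'
```

```text
t: 35.55
eef_pos: [464.0, -95.4, 87.0]
ee_rot: [-0.106, 0.994, -0.0, 0.0]
force: [-0.3, 0.4, 0.8]
grip_width: 0.445
finger_force: 30.0
```

```bash
python3 -m crank '[{"turn":[0,0,0],"delta_pos":[0,0,0],"gripper":0.045},{"turn":[0,0,0],"delta_pos":[0,0,0],"gripper":0.065},{"turn":[0,0,0],"delta_pos":[0,0,0],"gripper":0.07},{"turn":[0,0,0],"delta_pos":[0,0,0],"gripper":0.07}]'
python3 -m crank '[{"turn":[0,0,0],"delta_pos":[0,0,-0.02],"gripper":0.07},{"turn":[0,0,0],"delta_pos":[0,0,-0.045],"gripper":0.087},{"turn":[0,0,0],"delta_pos":[0.02,0,-0.05],"gripper":0.087},{"turn":[0,0,0],"delta_pos":[-0.04,0,-0.04],"gripper":0.087},{"turn":[0,0,0],"delta_pos":[-0.04,0,-0.04],"gripper":0.087},{"turn":[0,0,0],"delta_pos":[0,0,0],"gripper":0.087},{"turn":[0,0,0],"delta_pos":[0,0,0],"gripper":0.087}]' 
python3 - <<'E'
from h import *
st(); im,cam=grab('wrist','w17')
H,S,V=cv2.split(cv2.cvtColor(im,cv2.COLOR_BGR2HSV))
m=((H>8)&(H<32)&(S>90)&(V>80)).astype(np.uint8); u,v=proj(cam,(463.8,-95.5,24)).astype(int); k=np.zeros_like(m); k[v-45:v+45,u-45:u+45]=m[v-45:v+45,u-45:u+45]
c=max(cv2.findContours(k,0,1)[0],key=cv2.contourArea); print("match",u,v,cv2.minAreaRect(np.float32([ray(cam,p[0],24)[:2] for p in c])))
u,v=proj(cam,(518.4,-83.7,19.5)).astype(int); m=((S<60)&(V>195)).astype(np.uint8); k=np.zeros_like(m); k[v-15:v+15,u-15:u+15]=m[v-15:v+15,u-15:u+15]
c=max(cv2.findContours(k,0,1)[0],key=cv2.contourArea); print("teal",u,v,cv2.minAreaRect(np.float32([ray(cam,p[0],19.5)[:2] for p in c])))
e=proj(cam,(402.2,-109,57)); print("beaker rim exp",e)
x,y=e.astype(int); g=cv2.cvtColor(im,cv2.COLOR_BGR2GRAY)[max(y-60,0):y+60,x-60:x+60]
c=cv2.HoughCircles(g,cv2.HOUGH_GRADIENT,1,6,param1=80,param2=14,minRadius=15,maxRadius=24); print((c[0][:4]+[x-60,max(y-60,0),0]).round(1) if c is not None else None)
# before/after on the bystanders, scene camera
a,ca=grab("scene","s2"); b,_=load("s1")
for n,P in (("eraser",(512,70,12)),("petri",(616,215,10)),("sp",(525,360,16))):
    q=proj(ca,P).astype(int); d=cv2.absdiff(a,b)[q[1]-10:q[1]+10,q[0]-12:q[0]+12]; print(n,q,d.mean().round(1),d.max())
E
```

```text
t: 35.95
eef_pos: [464.1, -95.4, 86.9]
ee_rot: [-0.106, 0.994, -0.0, 0.0]
force: [0.8, 0.0, -0.8]
grip_width: 0.705
finger_force: 0.0
t: 36.65
eef_pos: [515.2, -84.2, 269.6]
ee_rot: [-0.106, 0.994, -0.0, 0.001]
force: [-0.4, -0.3, -0.8]
grip_width: 0.999
finger_force: 0.0
t 36.65 tcp [515.2 -84.2 269.6] toolY yaw 102.2 tilt z [ 0.001 -0.001 -1.   ] w 86.9 ff 0.0 F [-0.4 -0.3 -0.8] q6 -2.16
match 322 129 ((464.12945556640625, -95.41645050048828), (51.31829071044922, 37.88521194458008), 12.244430541992188)
teal 322 182 ((514.6130981445312, -86.154541015625), (23.819543838500977, 29.378841400146484), 68.2908935546875)
beaker rim exp [322.30929905  57.1080668 ]
[[323.5  65.5  23.4]
 [321.5  54.5  20. ]
 [326.5  59.5  20.1]
 [316.5  65.5  20.1]]
eraser [369 174] 34.8 86
petri [317 171] 10.0 96
sp [294 203] 27.9 69
```

The matchbox measures (464.1,−95.4), 51×38 mm at 12.2° on its floor plane. The other four were checked right after placing, and no low move came near the eraser or petri dish. Handing in.

```bash
python3 -c "
from station import ticket
print(ticket.job_done())"
```

```text
the job is handed in; nothing more can be done
None
```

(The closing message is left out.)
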